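Make up a honey gift: draw the top board from the rack and set the jar on it

ROBOT

A 6-joint arm with a two-finger parallel gripper is mounted at the origin on the work surface. World frame = base frame: x ahead of the robot, y to its left, z up, the work surface at z = 0. Lengths are in m, angles in rad, forces in N, time in s.
With the tool pointing down it reaches from about 0.35 to 0.975 m from the base axis. Payload 4.9 kg.
Tool frame: the origin (TCP) lies midway between the tips of the shut fingers; the grasp point (between the pads) lies 19 mm behind it; z points along the fingers, y is the line along which they close (so a half turn about z gives the same grasp; the last joint's range is limited). The gripper opens to 85 mm and grips with 20 to 120 N. Pads are 22 mm wide; open, the fingers measure 114 mm over their backs; the gripper's body (76 mm by 85 mm) begins 54 mm behind the grasp point. The pads swing forward as they close: fully open they stand 13 mm farther back than shut.
Start: joints at [-1.311, 0.053, 1.613, -0, 1.476, -0.119], TCP at [0.231, -0.581, 0.231] pointing down, gripper open.
Joint ranges: [-3.01, 3.01], [-1.01, 2.22], [0.06, 2.58], [-1.02, 4.17], [0.09, 2.62], [-3.14, 3.14]. Speed limits (rad/s): [2.57, 2.57, 3.14, 3.14, 3.14, 3.14].

INTERFACE

Orientations are given as a unit quaternion [w, x, y, z].
In Python, from plant import manip, order, grab_frame, camera_params gives the robot as it stands (manip), with the cameras as plain functions and the job (order).
- The arm moves only by the shell command python3 shift.py 'ROWS'. ROWS is a JSON list of rows, 1 to 5 of them, each of 7 numbers: the opening from 0.0 (shut) to 1.0 (fully open), then dx, dy, dz in m, then a rotation vector rx, ry, rz in rad; each row shifts and turns the commanded pose from where the row before left it, along the tool's axes as they then stand; what a row does not reach is not made up. A row lasts 1/8 s, in which the tool goes at most 0.0625 m and 0.188 rad, less where a joint would pass 70% of its speed; a pose out of reach is approached as far as the arm can. The fingers move at their own pace and stop on an object; the grip force is fixed at half the most. Time passes only in rows, so rows that do not move let the fingers close. It prints the time, the measured TCP pose, the force, the opening and the grip force at its end.
- manip.state(): the state, without advancing time (a new reading comes with each control period).
- grab_frame(name): name is "scene" or "top" or "wrist"; returns the picture (480x640x3 uint8, red, green, blue); there is no depth.
- camera_params(name): a dict with "intrinsics" (3x3 intrinsics, pixels), "xyz" and "orientation" of the camera in the world. Camera axes: x right, y down, z forward; pixel columns grow to the right and rows downward; lengths in m; the calibration is good to about 2 mm. A picture is of the moment at which its call begins: read the wrist's pose just before it. camera_params takes no time and is no camera call; for the wrist camera it gives the pose at the moment of the call.
- order.job_done(): hands the job in; it is judged then, once.
The state is a dict: "time": time; "joint_pos": joint angles; "joint_vel": joint speeds; "joint_efforts": joint torques, N m; "tool_pos": TCP position; "tool_rot": TCP orientation; "contact_force": force on the tool from outside, world axes, zero at the start; "ft_torque": the same for the moment, N m; "gripper_width": opening from 0.0 (shut) to 1.0 (fully open); "grasp_force": force on a finger pad.
Only numpy, scipy, OpenCV 4.12 (cv2) and the standard library are available. Lean on these libraries where they do the work, as an engineer would, in place of code of your own. Each camera call takes 0.05 s, during which the arm holds its last target. There are 200 camera calls.

TASK

Slide the topmost wooden board out of the low slot of the rack without shifting the boards beneath it, and lay it flat and centred in the open gift carton, between its two end tabs. Then stand the small honey jar upright on the middle of that board, on its round mark. Set both down gently, keep the jar upright all the while, and leave the tall jars and the bottle where they are.

Things in the scene. Friction and masses are not known exactly. Their poses are not given: they have to be found in the camera images.
- rack: Fixed plywood rack, 126 deep (its x) x 200 wide (y) x 220 mm tall, spare lids and labels on its roof to 245 mm. Origin: centre of its underside, on the table; x points from its mouth inwards, z up. Below: an open slot on four 12 mm corner posts (176 mm between), floor 8 mm, ceiling 84 mm above the table. Above the slot it is closed. Four boards lie piled in the slot, lengthwise along its x.
- rack_mouth (a point): Middle of the lower edge of the rack's upright closed front (84 to 220 mm high), 63 mm from the rack's origin towards its -x; axes as the rack. Boards stick out here 20 to 28 mm, top of the pile 12 mm under the ceiling: they can only be drawn out towards -x. No room for an upright gripper: lean it away from the rack and pinch the top board's long edges near its end.
- board_top: A plain wooden presentation board, 150 x 62 x 16 mm (long, wide, thick), about 100 g, with a 60 mm round darker flat mark in the middle of its upper face. Topmost of the four in the rack. Origin: centre of its underside (56 mm above the table at the start); x along its length, z up. Those below are as wide: pinch no deeper than its own 16 mm.
- board_second: A plain wooden presentation board, 150 x 62 x 16 mm (long, wide, thick), about 100 g: the second from the top of the pile, right under the topmost. Origin at the centre of its underside, 40 mm above the table; x along its length. It must stay.
- board_third: A plain wooden presentation board, 150 x 62 x 16 mm (long, wide, thick), about 100 g: the third from the top. Origin at the centre of its underside, 24 mm above the table; x along its length. It must stay.
- board_fourth: A plain wooden presentation board, 150 x 62 x 16 mm (long, wide, thick), about 100 g: the lowest, on the floor of the rack. Origin at the centre of its underside, 8 mm above the table; x along its length. It must stay.
- tray: Fixed open cardboard gift carton: flat floor 176 (its x) x 96 (y) x 4 mm, no walls along its long sides; at the middle of each end an upright tab 44 mm wide, 4 mm thick, top 20 mm above the table, 166 mm between the tabs. Origin: centre of its underside, on the table; x along its length, z up. A board in it has its underside 4 mm and upper face 20 mm above the table.
- jar: Small pot-bellied honey jar, amber with a black lid, 80 mm tall, 66 mm across the belly (28 to 40 mm above its foot), foot 53 mm; the lid is 56 mm across and takes the top 16 mm. About 0.24 kg. Origin: centre of its foot, z up. It stands on the table between the two tall jars; round, so its yaw is arbitrary.
- tall_jar_a: Tall honey jar, same shape as the small one, 112 mm tall, 72 mm across, standing close to one side of the small jar (centres 80 to 88 mm apart). Origin at the centre of its foot. Bystander.
- tall_jar_b: The same tall honey jar, 112 mm tall, 72 mm across, close to roughly the other side of the small jar (centres 80 to 88 mm apart). Origin at the centre of its foot. Bystander.
- bottle: Amber bottle with a black cap, 100 mm tall, 52 mm across, standing on the robot side of the carton. Origin at the centre of its foot. Bystander.

How it is judged:
By the outcome, as a careful person would: the job done as asked, in the order asked, and still so for the second after the job is handed in, with the robot touching nothing.
It also fails if it takes over 61 s, if anything falls off the work surface, if the arm or the gripper's body presses on something with over 40 N, if the wrist force passes 120 N, or if a joint passes its speed limit or range.

## Working session

There is one attempt and no reset: what is moved stays moved. The work goes in short steps, Python scripts to look and compute and a shell command to move; the robot and the scene stay as the last step left them, time stands still between calls to the robot, and variables do not carry over. Pictures are saved under pics/ and viewed, at most 10 in all, crops included, and the job is handed in when it is done.

```bash
ls; mkdir -p pics; python3 - <<'E'
from plant import manip, order, grab_frame, camera_params
import cv2
s=manip.state();print(s)
for n in ["scene","top"]:
    im=grab_frame(n);cv2.imwrite(f"pics/{n}0.png",im[:,:,::-1]);print(n,camera_params(n))
print(camera_params("wrist"))
E
```

```text
pics
plant.py
shift.py
{'time': 0.0, 'joint_pos': array([-1.31102714e+00,  5.33898514e-02,  1.61428628e+00,  8.79497230e-06,
        1.47601421e+00, -1.18990344e-01]), 'joint_vel': array([ 0.00070489,  0.00055506, -0.00037703, -0.00140549,  0.00058936,
        0.00029511]), 'joint_efforts': array([ 1.11934543e-03, -3.93682730e+01, -3.70177388e+01, -7.12612518e-05,
        6.93030597e-03,  5.95954432e-06]), 'tool_pos': array([ 0.23095208, -0.58009222,  0.23004718]), 'tool_rot': array([-1.04655786e-03,  9.82120722e-01,  1.88249267e-01, -6.94003308e-05]), 'contact_force': array([-0.21593624, -0.65085682,  0.04615337]), 'ft_torque': array([-0.00180161, -0.04091016, -0.04149762]), 'grasp_force': 0.0, 'gripper_width': 0.9983492220447445}
scene {'intrinsics': array([[547.74769614,   0.        , 317.01757052],
       [  0.        , 547.74769614, 238.4165706 ],
       [  0.        ,   0.        ,   1.        ]]), 'xyz': array([ 1.22937036, -0.73707794,  0.7201701 ]), 'orientation': array([-0.43732539,  0.81015262,  0.33852559, -0.19442135])}
top {'intrinsics': array([[476.63321159,   0.        , 327.76701744],
       [  0.        , 476.63321159, 242.79733308],
       [  0.        ,   0.        ,   1.        ]]), 'xyz': array([ 0.42980071, -0.06500277,  1.24643109]), 'orientation': array([ 0.0218932 , -0.70645592,  0.70709956, -0.0212354 ])}
{'intrinsics': array([[352.09023543,   0.        , 312.18045357],
       [  0.        , 352.09023543, 239.25737322],
       [  0.        ,   0.        ,   1.        ]]), 'xyz': array([ 0.30852925, -0.54907837,  0.37257593]), 'orientation': array([ 0.1335969 ,  0.81677238, -0.55363266, -0.09233432])}
```

View pics/scene0.png

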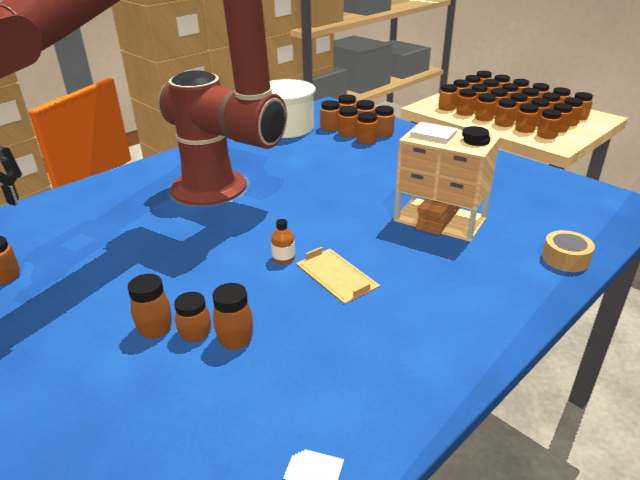

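View pics/top0.png

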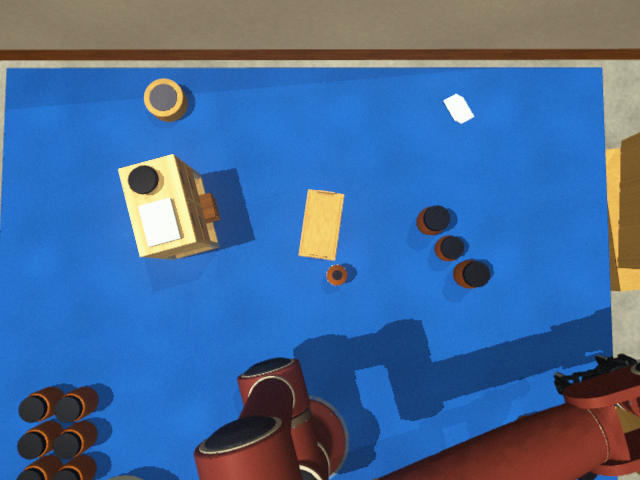

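The scene view shows the rack with its mouth facing the carton, and the bottle at the carton's near end. In the top view the rack is at about (170,210), the board ends at (208,207), the tray at (321,225), the bottle at (337,275), and the jars at (434,219), (450,248) and (472,273). I'll enlarge these next.

```bash
cat > h.py <<'E'
from plant import manip, order, grab_frame, camera_params
import numpy as np, cv2
from scipy.spatial.transform import Rotation as R
def Rq(q): return R.from_quat(np.roll(q,-1))
def ray(cam,uv,p=None):
    p=p or camera_params(cam); K=p["intrinsics"]
    d=Rq(p["orientation"]).apply(np.linalg.solve(K,[uv[0],uv[1],1.])); return np.array(p["xyz"]),d
def pix(cam,uv,z,p=None):
    o,d=ray(cam,uv,p); return o+d*(z-o[2])/d[2]
def proj(cam,P,p=None):
    p=p or camera_params(cam); c=Rq(p["orientation"]).inv().apply(np.array(P)-p["xyz"]); u=p["intrinsics"]@c; return u[:2]/u[2]
def crop(im,x0,y0,x1,y1,s): # draws ticks every 10px
    c=cv2.resize(im[y0:y1,x0:x1],None,fx=s,fy=s,interpolation=cv2.INTER_CUBIC)
    for x in range(-(-x0//10)*10,x1,10): cv2.line(c,((x-x0)*s,0),((x-x0)*s,14 if x%50==0 else 7),(255,255,255),1)
    for y in range(-(-y0//10)*10,y1,10): cv2.line(c,(0,(y-y0)*s),(14 if y%50==0 else 7,(y-y0)*s),(255,255,255),1)
    return c
E
python3 - <<'E'
from h import *
t=cv2.imread("pics/top0.png");s=cv2.imread("pics/scene0.png")
a=crop(t,110,150,230,270,5)[:600];b=crop(t,295,180,335+20,300,3)
o=np.zeros((600,800,3),np.uint8);o[:,:600]=a;o[:360,610:790]=b
cv2.imwrite("pics/c1.png",o)
o=np.zeros((600,800,3),np.uint8);o[:350,:400]=crop(s,385,170,485,240+18,4)[:350];o[:400,405:795]=crop(s,260,215,390,315+35,3)[:400];
o[352:,:]=0;o[405:600,:]=crop(t,400,200,500,290,8)[0:1]*0 if 0 else 0
o[410:600,420:]=0;j=crop(t,405,195,505,295,2);o[352:552,0:200]=j
j=crop(s,120,260,260,360,1);cv2.imwrite("pics/c2.png",o)
E
```

```text
(no output)
```

View pics/c1.png

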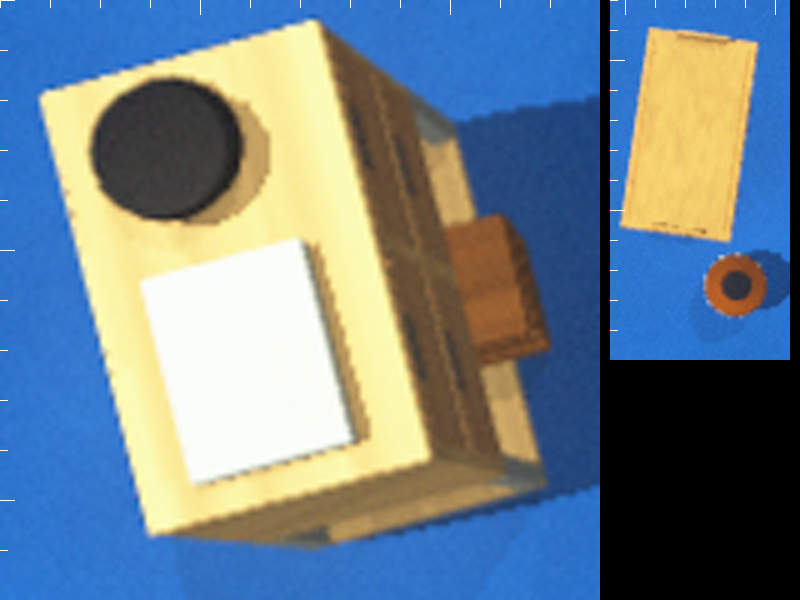

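View pics/c2.png

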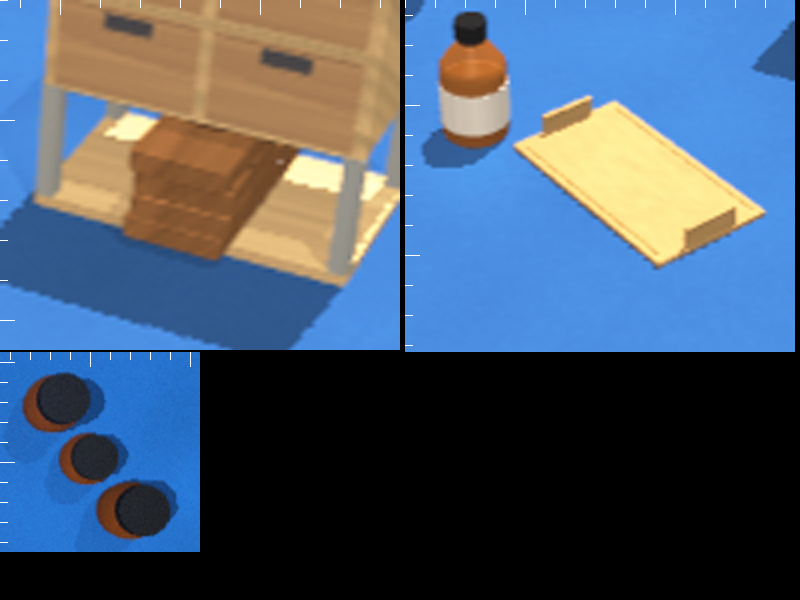

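```bash
python3 - <<'E'
from h import *
from scipy.optimize import least_squares
T=lambda x,y:np.array([110+x/5,150+y/5])
def fit(loc,uv,x0):
    f=lambda v:np.concatenate([proj("top",[v[0]+np.cos(v[2])*l[0]-np.sin(v[2])*l[1],v[1]+np.sin(v[2])*l[0]+np.cos(v[2])*l[1],l[2]])-u for l,u in zip(loc,uv)])
    r=least_squares(f,x0);return r.x,np.round(r.fun,1)
# rack: local x inward
loc=[(-.063,.1,.22),(.063,.1,.22),(.063,-.1,.22),(-.063,-.1,.22),(-.063,.1,.008),(-.063,-.1,.008)]
uv=[T(318,20),T(40,95),T(150,535),T(430,460),T(458,125),T(547,483)]
for sgn in(1,-1):
    print("rack",sgn,fit([(a,sgn*b,c) for a,b,c in loc],uv,[.5,.3,1.7]))
for p in [T(500,215),T(525,350)]: print("board top",pix("top",p,.072))
S=lambda x,y:(385+x/4,170+y/4)
for p in [S(132,155),S(232,180)]: print("board scene",pix("scene",p,.072))
for p in [S(208,258),S(124,235)]: print("board4 low end corners",pix("scene",p,.008))
Y=lambda x,y:(295+(x-610)/3,180+y/3)
tr=[Y(650,28),Y(758,43),Y(730,240),Y(621,227)]
print("tray",fit([(.088,.048,.004),(.088,-.048,.004),(-.088,-.048,.004),(-.088,.048,.004)],tr,[.5,-.05,0.]))
Z=lambda x,y:(260+(x-405)/3,215+y/3)
sc=[Z(615,101),Z(514,147),Z(659,268),Z(766,212)]
q=[pix("scene",p,.004) for p in sc];print("tray scene",np.mean(q,0),np.round(q,4))
print("bottle cap",pix("top",Y(736,285),.1))
J=lambda x,y:(405+x/2,195+(y-352)/2)
for p,z in((J(64,398),.112),(J(95,457),.08),(J(144,510),.112)):print("jar",pix("top",p,z))
for p,z in ((147,281),.112),((190,301),.08),((231,292),.112):print("jar scene top-ish",pix("scene",p,z))
E
```

```text
rack 1 (array([ 0.58281314,  0.27444189, -1.32185939]), array([-40.5,  10.4,  71.4, -18.7,  70.7, -18.2, -42.2,  11.2, -35.5,
         7.6, -35.8,   9.8]))
rack -1 (array([0.5742585 , 0.30575399, 1.83273261]), array([ 0.7, -0.1,  0.2, -0.2, -0.1,  0.4,  0.6,  0.2, -1.3, -1.1, -0.3,
        0.7]))
board top [0.62578818 0.22860675 0.072     ]
board top [0.55835654 0.21526544 0.072     ]
board scene [0.57657256 0.21009784 0.072     ]
board scene [0.63572705 0.22672752 0.072     ]
board4 low end corners [0.62071503 0.23503325 0.008     ]
board4 low end corners [0.56864707 0.22101454 0.008     ]
tray (array([ 0.55318911, -0.04776897, -0.13957165]), array([-0.2, -0.2,  0. , -0.2,  0.1,  0.5,  0. , -0.2]))
tray scene [ 0.55757891 -0.04538047  0.004     ] [[ 0.4754  0.0159  0.004 ]
 [ 0.4648 -0.081   0.004 ]
 [ 0.6394 -0.107   0.004 ]
 [ 0.6508 -0.0093  0.004 ]]
bottle cap [ 0.42237835 -0.08605579  0.1       ]
jar [ 0.55826063 -0.3252718   0.112     ]
jar [ 0.48921605 -0.36949686  0.08      ]
jar [ 0.42453407 -0.41823927  0.112     ]
jar scene top-ish [ 0.42283534 -0.40965883  0.112     ]
jar scene top-ish [ 0.49261785 -0.36725399  0.08      ]
jar scene top-ish [ 0.56034857 -0.3198205   0.112     ]
```

```bash
cat >> h.py <<'E'
def lean(yaw,th): # tool x horizontally along yaw, leaning th back
    c,s=np.cos(th),np.sin(th); h=np.array([np.cos(yaw),np.sin(yaw),0]);k=np.array([0,0,1.])
    z=s*h-c*k; x=c*h+s*k; return R.from_matrix(np.c_[x,np.cross(z,x),z])
def plan(p,Rt,n,op,st=None,show=True):
    s=manip.state() if st is None else st
    p0,R0=(s["tool_pos"],Rq(s["tool_rot"])) if st is None else st
    rel=R0.inv()*Rt; w=rel.as_rotvec()/n; D=R.from_rotvec(w); A=sum((D**k).as_matrix() if k else np.eye(3) for k in range(n))
    d=np.linalg.solve(A,R0.inv().apply(np.array(p)-p0)); 
    if show: print(n,"rows",[op]+[round(float(v),4) for v in [*d,*w]],"|d|%.4f |w|%.3f"%(np.linalg.norm(d),np.linalg.norm(w)))
    q=p0.copy();Q=R0;pts=[]
    for i in range(n): q=q+Q.apply(d);Q=Q*D;pts.append(np.round(q,3))
    return pts
E
python3 - <<'E'
from h import *
Rt=lean(1.84,np.pi/4)
for p in plan([.618,.14,.155],Rt,15,1.0): print(p)
E
```

```text
15 rows [1.0, 0.055, -0.0001, 0.0267, 0.038, 0.0424, -0.092] |d|0.0612 |w|0.108
[ 0.282 -0.56   0.204]
[ 0.332 -0.533  0.179]
[ 0.379 -0.501  0.158]
[ 0.424 -0.464  0.139]
[ 0.465 -0.422  0.124]
[ 0.503 -0.375  0.112]
[ 0.537 -0.325  0.103]
[ 0.566 -0.271  0.098]
[ 0.59  -0.215  0.096]
[ 0.609 -0.157  0.098]
[ 0.622 -0.097  0.103]
[ 0.63  -0.037  0.111]
[0.632 0.023 0.123]
[0.628 0.082 0.138]
[0.618 0.14  0.155]
```

```bash
python3 - <<'E'
from h import *
R1=lean(1.84,0);P1=np.array([.62,.06,.27])
plan(P1,R1,13,1.0);plan([.618,.14,.155],lean(1.84,np.pi/4),5,1.0,st=(P1,R1))
E
```

```text
13 rows [1.0, 0.063, 0.0018, -0.003, -0.0001, -0.0001, -0.1124] |d|0.0631 |w|0.112
5 rows [1.0, 0.0079, 0.0039, 0.0273, 0.0, 0.1571, 0.0] |d|0.0287 |w|0.157
```

```bash
r='[1,0.062,0.002,-0.003,0,0,-0.112]'
python3 shift.py '[[1,0.062,0.002,-0.003,0,0,-0.112],[1,0.062,0.002,-0.003,0,0,-0.112],[1,0.062,0.002,-0.003,0,0,-0.112],[1,0.062,0.002,-0.003,0,0,-0.112],[1,0.062,0.002,-0.003,0,0,-0.112]]'
python3 shift.py '[[1,0.062,0.002,-0.003,0,0,-0.112],[1,0.062,0.002,-0.003,0,0,-0.112],[1,0.062,0.002,-0.003,0,0,-0.112],[1,0.062,0.002,-0.003,0,0,-0.112],[1,0.062,0.002,-0.003,0,0,-0.112]]'
python3 shift.py '[[1,0.062,0.002,-0.003,0,0,-0.112],[1,0.062,0.002,-0.003,0,0,-0.112],[1,0.062,0.002,-0.003,0,0,-0.112]]'
python3 shift.py '[[1,0.008,0.004,0.027,0,0.157,0],[1,0.008,0.004,0.027,0,0.157,0],[1,0.008,0.004,0.027,0,0.157,0],[1,0.008,0.004,0.027,0,0.157,0],[1,0.008,0.004,0.027,0,0.157,0]]'
python3 shift.py '[[1,0,0,0,0,0,0],[1,0,0,0,0,0,0]]'
python3 - <<'E'
from h import *
s=manip.state();print(s["tool_pos"],s["joint_pos"],(lean(1.84,np.pi/4).inv()*Rq(s["tool_rot"])).as_rotvec())
p=camera_params("wrist");im=grab_frame("wrist");cv2.imwrite("pics/w1.png",im[:,:,::-1])
import pickle;pickle.dump(p,open("w1.pkl","wb"))
E
```

```text
time: 0.72
tool_pos: [0.4902, -0.4137, 0.2456]
tool_rot: [-0.0, 0.891, 0.454, -0.0]
contact_force: [0.3, -1.3, 0.3]
gripper_width: 1.004
grasp_force: 0.0
time: 1.35
tool_pos: [0.6197, -0.1361, 0.2606]
tool_rot: [-0.0, 0.731, 0.683, -0.0]
contact_force: [0.3, -0.0, 0.1]
gripper_width: 1.0
grasp_force: 0.0
time: 1.72
tool_pos: [0.6176, 0.0492, 0.2697]
tool_rot: [-0.0, 0.606, 0.795, -0.0]
contact_force: [-0.1, -0.2, -0.3]
gripper_width: 1.001
grasp_force: 0.0
time: 2.35
tool_pos: [0.6169, 0.1276, 0.1563]
tool_rot: [-0.305, 0.562, 0.733, 0.234]
contact_force: [1.1, -0.3, -0.3]
gripper_width: 0.999
grasp_force: 0.0
time: 2.6
tool_pos: [0.6174, 0.1272, 0.158]
tool_rot: [-0.303, 0.562, 0.734, 0.232]
contact_force: [1.0, -0.2, 1.0]
gripper_width: 1.0
grasp_force: 0.0
[0.61744612 0.12723415 0.15800378] [-0.20473655  0.29181822  1.61268839  0.68263934  1.63911732 -0.56530274] [-0.00424465 -0.0027334   0.00273573]
```

View pics/w1.png

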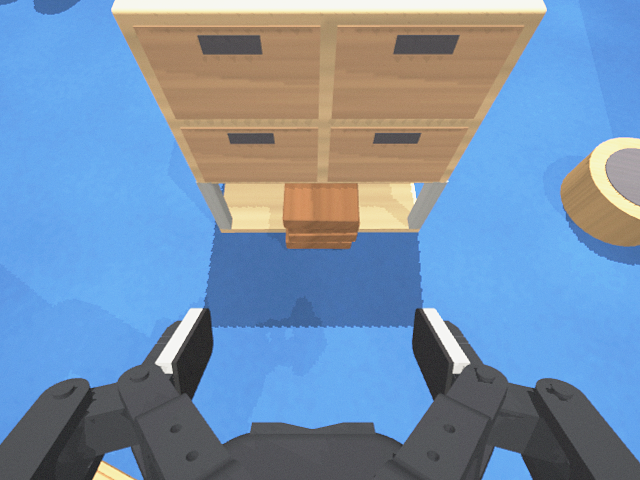

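The wrist view shows the rack front, with its lower edge near row 182, and the pile's end at about (285–358, 183–248) between the open fingers. I'll enlarge it.

```bash
python3 - <<'E'
from h import *
cv2.imwrite("pics/c3.png",crop(cv2.imread("pics/w1.png"),270,172,370,252,7))
E
```

```text
(no output)
```

View pics/c3.png

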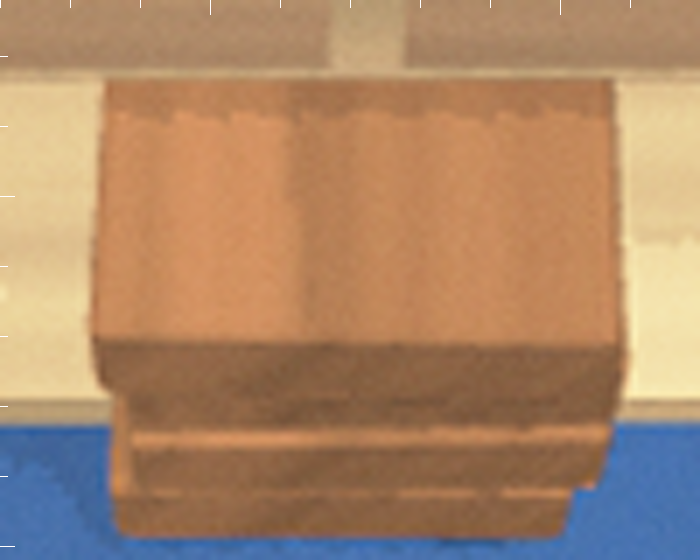

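```bash
python3 - <<'E'
from h import *
import pickle
p=pickle.load(open("w1.pkl","rb"))
C=lambda x,y:(270+x/7,172+y/7)
L,Rr,Li,Ri=[pix("wrist",C(*c),.072,p) for c in((93,338),(617,347),(105,80),(612,80))]
print(L,Rr,"width",np.linalg.norm(L-Rr),"centre",(L+Rr)/2)
v=Rr-L;print("yaw from end",np.arctan2(v[1],v[0])+np.pi/2)
for a,b in((L,Li),(Rr,Ri)):print("yaw side",np.arctan2(*(b-a)[1::-1]),np.linalg.norm(b-a))
m=[pix("wrist",C(*c),.084,p) for c in((0,72),(700,72))];v=m[1]-m[0];print("mouth line",m,np.arctan2(v[1],v[0])+np.pi/2)
print("lower end corners z.056",[pix("wrist",C(*c),.056,p) for c in((100,390),(620,397))])
print("floor edge z.008",[pix("wrist",C(*c),.008,p) for c in((0,422),(700,422))])
print("rack roof front", [pix("wrist",c,.22,p) for c in((116,12),(543,12))])
E
```

```text
[0.57108785 0.21407849 0.072     ] [0.62892785 0.22860259 0.072     ] width 0.05963569113122414 centre [0.60000785 0.22134054 0.072     ]
yaw from end 1.816817725255688
yaw side 1.8306491902119943 0.03548538850628931
yaw side 1.7940825491879426 0.03670920819496165
mouth line [array([0.55330456, 0.23840477, 0.084     ]), array([0.63068757, 0.25948871, 0.084     ])] 1.8368015522262642
lower end corners z.056 [array([0.57026194, 0.21572557, 0.056     ]), array([0.6307046 , 0.23118251, 0.056     ])]
floor edge z.008 [array([0.54743681, 0.23067445, 0.008     ]), array([0.64281466, 0.25661548, 0.008     ])]
rack roof front [array([0.50144779, 0.22044957, 0.22      ]), array([0.68711609, 0.27147757, 0.22      ])]
```

The top board's end corners, enlarged crop, are at wrist pixels (283,220) and (358,222). That puts the end centre at about (0.600, 0.2215) with yaw about 1.815 and about 28 mm sticking out, which agrees with the top and scene views.

```bash
python3 - <<'E'
from h import *
Rt=lean(1.815,np.pi/4);P=np.array([.5946,.2433,.0616]);Z=Rt.as_matrix()[:,2]
plan(P-.03*Z,Rt,4,1.0);plan(P,Rt,2,1.0,st=(P-.03*Z,Rt))
E
```

```text
4 rows [1.0, 0.0037, 0.0016, 0.0306, -0.003, 0.0008, 0.0041] |d|0.0309 |w|0.005
2 rows [1.0, 0.0, -0.0, 0.015, 0.0, 0.0, 0.0] |d|0.0150 |w|0.000
```

```bash
python3 shift.py '[[1,0.004,0.0015,0.0305,-0.003,0.001,0.004],[1,0.004,0.0015,0.0305,-0.003,0.001,0.004],[1,0.004,0.0015,0.0305,-0.003,0.001,0.004],[1,0.003,0.0015,0.0305,-0.003,0.001,0.004],[1,0,0,0,0,0,0]]'
python3 - <<'E'
from h import *
Rt=lean(1.815,np.pi/4);P=np.array([.5946,.2433,.0616])
plan(P,Rt,2,1.0);print(manip.state()["tool_pos"])
im=grab_frame("wrist");cv2.imwrite("pics/w2.png",im[:,:,::-1])
import pickle;pickle.dump(camera_params("wrist"),open("w2.pkl","wb"))
E
```

```text
time: 3.28
tool_pos: [0.5973, 0.2241, 0.082]
tool_rot: [-0.304, 0.568, 0.728, 0.235]
contact_force: [0.2, -0.8, 0.6]
gripper_width: 1.002
grasp_force: 0.0
2 rows [1.0, -0.0004, 0.0011, 0.014, -0.002, -0.0012, 0.0001] |d|0.0141 |w|0.002
[0.59728991 0.22405576 0.08200564]
```

View pics/w2.png

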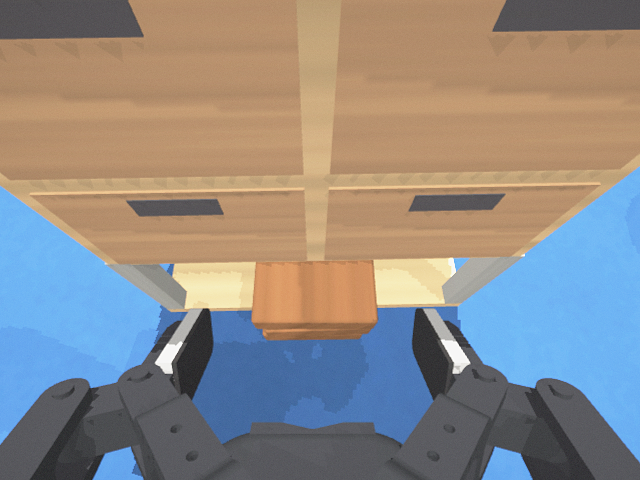

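The pile's end spans columns 252–377 and is centred between the fingers, whose inner edges are at 212 and 413. The end edge is near row 322 and the rack lip near row 262. I'll check the depth from this view, then go in and close.

```bash
python3 - <<'E'
from h import *
import pickle
p=pickle.load(open("w2.pkl","rb"))
a=[pix("wrist",c,.072,p) for c in((252,322),(376,320))];print(a,np.linalg.norm(a[1]-a[0]),(a[0]+a[1])/2)
m=pix("wrist",(314,262),.084,p);print("lip",m)
E
python3 shift.py '[[1,0,0.001,0.014,-0.001,-0.001,0],[1,0,0.001,0.014,-0.001,-0.001,0],[1,0,0,0,0,0,0]]'
```

```text
[array([0.57149336, 0.21428959, 0.072     ]), array([0.62945844, 0.22985852, 0.072     ])] 0.06001951260127054 [0.6004759  0.22207405 0.072     ]
lip [0.59413213 0.24714923 0.084     ]
time: 3.7
tool_pos: [0.5942, 0.2429, 0.0607]
tool_rot: [-0.303, 0.569, 0.727, 0.235]
contact_force: [0.3, 0.2, 0.3]
gripper_width: 0.998
grasp_force: 0.0
```

```bash
python3 shift.py '[[0.75,0.0007,0,-0.0007,0,0,0],[0.7,0,0,0,0,0,0],[0.5,0,0,0,0,0,0],[0,0,0,0,0,0,0]]'; python3 shift.py '[[0,0,0,0,0,0,0],[0,0,0,0,0,0,0],[0,0,0,0,0,0,0]]'
```

```text
time: 4.2
tool_pos: [0.5959, 0.2422, 0.0636]
tool_rot: [-0.302, 0.569, 0.727, 0.236]
contact_force: [-0.2, -2.2, 4.0]
gripper_width: 0.703
grasp_force: 64.5
time: 4.58
tool_pos: [0.5959, 0.2423, 0.0636]
tool_rot: [-0.302, 0.569, 0.727, 0.236]
contact_force: [0.6, -3.5, 5.8]
gripper_width: 0.706
grasp_force: 64.6
```

```bash
python3 shift.py '[[0,0.001,0,-0.001,0,0,0],[0,0.001,0,-0.001,0,0,0],[0,0,0,0,0,0,0],[0,0,0,0,0,0,0]]'
python3 - <<'E'
from h import *
s=manip.state();im=grab_frame("wrist")
im2=grab_frame("scene")
o=np.zeros((560,700,3),np.uint8);o[:450,:]=cv2.resize(im[210:435,145:495],None,fx=2,fy=2);o[450:]=0
cv2.imwrite("pics/w3.png",o[:,:,::-1]);cv2.imwrite("pics/w3s.png",im2[:,:,::-1])
E
```

```text
time: 5.08
tool_pos: [0.5948, 0.2426, 0.0651]
tool_rot: [-0.303, 0.569, 0.727, 0.235]
contact_force: [0.6, -0.0, -1.5]
gripper_width: 0.703
grasp_force: 64.5
```

View pics/w3.png

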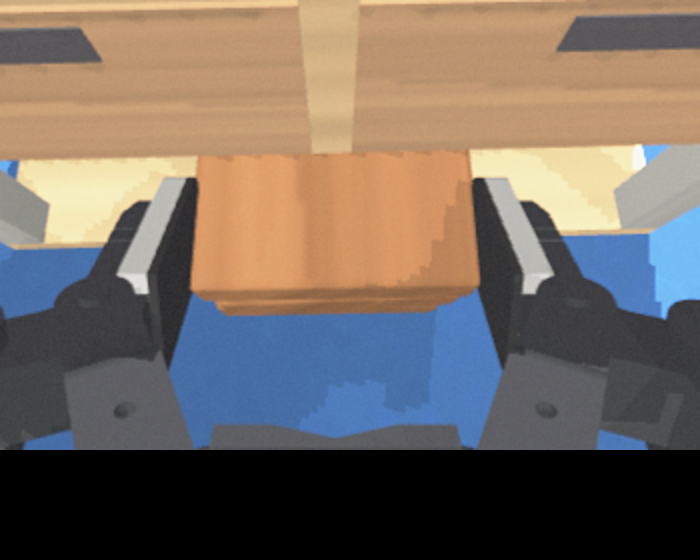

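The pads hold the top board on both long edges and the force is near zero. Next I draw it out horizontally.

```bash
python3 shift.py '[[0,-0.0035,0,-0.0035,0,0,0],[0,-0.007,0,-0.007,0,0,0],[0,-0.01,0,-0.01,0,0,0],[0,-0.014,0,-0.014,0,0,0]]'; python3 shift.py '[[0,-0.014,0,-0.014,0,0,0],[0,-0.014,0,-0.014,0,0,0],[0,-0.014,0,-0.014,0,0,0],[0,-0.014,0,-0.014,0,0,0],[0,-0.014,0,-0.014,0,0,0]]';python3 shift.py '[[0,-0.014,0,-0.014,0,0,0],[0,-0.014,0,-0.014,0,0,0],[0,0,0,0,0,0,0]]'
python3 - <<'E'
from h import *
s=manip.state();print(s["tool_pos"],s["joint_pos"])
a=grab_frame("wrist");b=grab_frame("scene");t=grab_frame("top")
cv2.imwrite("pics/w4.png",a[:,:,::-1]);cv2.imwrite("pics/s4.png",b[:,:,::-1]);cv2.imwrite("pics/t4.png",t[:,:,::-1])
o=np.zeros((600,800,3),np.uint8);o[:300,:400]=cv2.resize(a,(400,300));o[300:600,:420]=crop(b[...],330,130,470,230,3);o[:,430:790]=crop(t,185,150,305,350,3)
cv2.imwrite("pics/c4.png",o[:,:,::-1])
E
```

```text
time: 5.68
tool_pos: [0.6073, 0.1939, 0.0656]
tool_rot: [-0.302, 0.569, 0.727, 0.236]
contact_force: [-0.4, 0.0, -2.1]
gripper_width: 0.703
grasp_force: 64.6
time: 6.3
tool_pos: [0.6311, 0.0977, 0.0654]
tool_rot: [-0.302, 0.569, 0.727, 0.236]
contact_force: [0.6, -0.1, -1.1]
gripper_width: 0.704
grasp_force: 64.6
time: 6.68
tool_pos: [0.641, 0.059, 0.0654]
tool_rot: [-0.302, 0.57, 0.727, 0.236]
contact_force: [-0.4, 0.4, -1.2]
gripper_width: 0.704
grasp_force: 64.6
[0.64100661 0.05902996 0.06543404] [-0.29700874  0.46862108  1.56040031  0.65319089  1.58432545 -0.69092483]
```

View pics/c4.png

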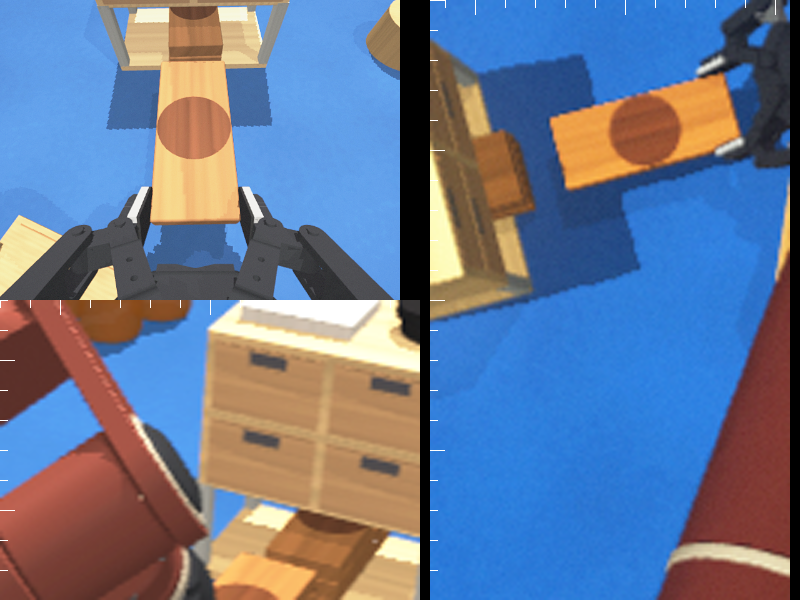

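The board is clear of the rack and level, and the second board is still in place. The wrist view has the board corners near (258,99), (357,99), (382,354) and (243,355), with the mark at (310,205). I'll fit the board's pose in the hand from these.

```bash
cat > pnp.py <<'E'
from h import *
def board(im,guess,p):
    g=cv2.cvtColor(im,cv2.COLOR_BGR2GRAY); c=np.float32(guess).reshape(-1,1,2)
    c=cv2.cornerSubPix(g,c,(5,5),(-1,-1),(cv2.TERM_CRITERIA_EPS+cv2.TERM_CRITERIA_MAX_ITER,50,.01))
    # order: near-left, near-right, far-right, far-left on upper face; board x = near->far
    obj=np.float32([[-.075,.031,0],[-.075,-.031,0],[.075,-.031,0],[.075,.031,0]])
    ok,rv,tv=cv2.solvePnP(obj,c,p["intrinsics"],None)
    e=cv2.projectPoints(obj,rv,tv,p["intrinsics"],None)[0]-c
    Rc=Rq(p["orientation"]);Rb=Rc*R.from_rotvec(rv.ravel());tb=Rc.apply(tv.ravel())+p["xyz"]
    print("corners",c.reshape(-1,2).round(1).tolist(),"err",np.abs(e).max()); return tb,Rb
E
python3 - <<'E'
from pnp import *
p=camera_params("wrist");s=manip.state()
im=cv2.imread("pics/w4.png")
tb,Rb=board(im,[(243,355),(382,354),(357,99),(258,99)],p)
print("top face centre",tb,"axes\n",Rb.as_matrix().round(3)); Rt=Rq(s["tool_rot"])
print("in tool",Rt.inv().apply(tb-s["tool_pos"]),(Rt.inv()*Rb).as_matrix().round(3))
hsv=cv2.cvtColor(im,cv2.COLOR_BGR2HSV)
for q in((310,204),(310,130),(310,300),(310,80),(290,204)):print(q,hsv[q[1],q[0]])
T=lambda x,y:(185+(x-430)/3,150+y/3)
for c in((550,118),(720,75),(742,140),(566,188)):print("top",pix("top",T(*c),.073))
print("mark top",pix("top",T(645,130),.073),"mark wrist",pix("wrist",(310,204.5),.073,p))
E
```

```text
corners [[240.3000030517578, 354.5], [383.20001220703125, 352.1000061035156], [353.29998779296875, 96.5], [257.29998779296875, 103.80000305175781]] err 2.345398
top face centre [0.62473109 0.115645   0.06648332] axes
 [[-0.264 -0.963 -0.06 ]
 [ 0.964 -0.263 -0.032]
 [ 0.015 -0.066  0.998]]
in tool [ 0.04091017 -0.00168264  0.03929236] [[ 0.716 -0.065  0.695]
 [-0.024 -0.997 -0.068]
 [ 0.698  0.031 -0.716]]
(310, 204) [  9 142 209]
(310, 130) [ 16 122 244]
(310, 300) [ 17 126 243]
(310, 80) [ 12 126 127]
(290, 204) [ 10 138 191]
top [0.63476636 0.19121757 0.073     ]
top [0.67059834 0.05062276 0.073     ]
top [0.6162432  0.03215184 0.073     ]
top [0.57645842 0.17729152 0.073     ]
mark top [0.62466625 0.11246277 0.073     ] mark wrist [0.62696351 0.1121544  0.073     ]
```

```bash
python3 - <<'E'
from h import *
s=manip.state();M=Rq(s["tool_rot"]).as_matrix();y0=np.arctan2(M[1,0],M[0,0]);print("tool yaw",y0,"z axis yaw",np.arctan2(M[1,2],M[0,2]),"lean",np.arcsin(np.hypot(M[0,2],M[1,2])),M[2])
Rt=R.from_rotvec([0,0,2.982-1.812])*Rq(s["tool_rot"])
c=np.array([.554,-.047]);h=np.array([np.cos(2.982),np.sin(2.982)]);n=np.array([-h[1],h[0]])
P=np.append(c-.0555*h-.0016*n,.12);print(P)
for q in plan(P,Rt,9,0.):print(q)
E
```

```text
tool yaw 1.8121870086090706 z axis yaw 1.8157596481189529 lean 0.7875236205489126 [ 0.70860586 -0.00178631 -0.70560226]
[ 0.60904898 -0.05424017  0.12      ]
9 rows [0.0, -0.0008, -0.012, -0.0094, 0.0921, -0.0002, -0.0917] |d|0.0153 |w|0.130
[0.63  0.051 0.071]
[0.622 0.04  0.077]
[0.615 0.028 0.083]
[0.609 0.015 0.09 ]
[0.606 0.001 0.096]
[ 0.604 -0.013  0.102]
[ 0.604 -0.027  0.108]
[ 0.605 -0.041  0.114]
[ 0.609 -0.054  0.12 ]
```

```bash
python3 shift.py '[[0,-0.001,-0.012,-0.0094,0.092,0,-0.092],[0,-0.001,-0.012,-0.0094,0.092,0,-0.092],[0,-0.001,-0.012,-0.0094,0.092,0,-0.092],[0,-0.001,-0.012,-0.0094,0.092,0,-0.092],[0,-0.001,-0.012,-0.0094,0.092,0,-0.092]]'; python3 shift.py '[[0,-0.001,-0.012,-0.0094,0.092,0,-0.092],[0,-0.001,-0.012,-0.0094,0.092,0,-0.092],[0,-0.001,-0.012,-0.0094,0.092,0,-0.092],[0,-0.001,-0.012,-0.0094,0.092,0,-0.092],[0,0,0,0,0,0,0]]'
python3 - <<'E'
from pnp import *
import pickle
s=manip.state();print(s["joint_pos"])
p=camera_params("wrist")
a=grab_frame("wrist");t=grab_frame("top");b=grab_frame("scene")
for n,i in(("w",a),("t",t),("s",b)):cv2.imwrite(f"pics/{n}5.png",i[:,:,::-1])
pickle.dump((s,p),open("w5.pkl","wb"))
M=Rq(s["tool_rot"]).as_matrix();print("tool yaw",np.arctan2(M[1,0],M[0,0]))
# mark: darker blob, hue<=12 with high value
hsv=cv2.cvtColor(a,cv2.COLOR_RGB2HSV);m=cv2.inRange(hsv,(6,100,140),(13,200,255))
m=cv2.morphologyEx(m,cv2.MORPH_OPEN,np.ones((5,5),np.uint8));n,l,st,ce=cv2.connectedComponentsWithStats(m)
for i in np.argsort(-st[1:,4])[:4]+1:print(st[i],ce[i])
E
```

```text
time: 7.45
tool_pos: [0.6057, 0.0009, 0.0951]
tool_rot: [-0.362, 0.305, 0.872, 0.127]
contact_force: [-0.0, -0.0, -1.2]
gripper_width: 0.699
grasp_force: 64.8
time: 8.07
tool_pos: [0.6104, -0.0536, 0.1191]
tool_rot: [-0.382, 0.072, 0.921, 0.031]
contact_force: [-0.2, -0.1, -0.2]
gripper_width: 0.701
grasp_force: 64.9
[-0.19647779  0.62660398  1.2354802  -0.03097622  2.06494996 -1.61471215]
tool yaw 2.9864548721663344
[ 250  154  120  101 9366] [310.01751014 204.11926116]
[ 210  101   47   49 1672] [233.86901914 123.65430622]
[372 322  12  29 224] [378.73214286 337.57589286]
[244  94  14  13 143] [251.23776224 100.56643357]
```

```bash
python3 - <<'E'
from h import *
t=cv2.imread("pics/t5.png");u=proj("top",[.555,-.047,.1276]);print(u)
x0,y0=[int(v)-45 for v in u];hsv=cv2.cvtColor(t,cv2.COLOR_BGR2HSV)
print(hsv[int(u[1]),int(u[0])])
def show(t,m,n):
    k,l,st,ce=cv2.connectedComponentsWithStats(m)
    for i in np.argsort(-st[1:,4])[:n]+1:print(st[i],ce[i])
for nm,h1,h2 in(("mark",5,13),("board",14,18),("tray",19,26),("wood",5,26)):
    m=np.zeros(t.shape[:2],np.uint8);r=np.s_[y0:y0+90,x0:x0+90]
    m[r]=cv2.inRange(hsv[r],(h1,60,110),(h2,255,255));print(nm);show(t,m,2)
cv2.imwrite("pics/c5.png",np.hstack([crop(t,x0-10,y0-10,x0+110,y0+110,4),cv2.resize(cv2.imread("pics/w5.png"),(320,480))*0+255]))
for i in range(0,90,9): print(' '.join('%3d/%3d'%tuple(hsv[y0+i,x0+j][[0,2]]) for j in range(0,90,9)))
E
```

```text
[320.54301664 218.74488551]
[  2 161 122]
mark
[339 207   1   2   2] [339.  207.5]
[340 202   1   2   2] [340.  202.5]
board
[331 194  13  56 175] [337.25714286 225.76      ]
[330 253   1   2   2] [330.  253.5]
tray
[330 248   6  12  55] [332.52727273 253.87272727]
[343 196   1   1   1] [343. 196.]
wood
[329 194  15  66 249] [336.12449799 232.16465863]
[291 238   1   2   2] [291.  238.5]
106/223 107/208   2/127   3/146   4/148   3/137   2/126   3/103 108/137 109/112
106/221 107/204   2/131   3/148   3/146   2/139   3/121   1/ 84 116/ 44 107/204
106/220 171/103   3/142   2/147   2/146   3/139   3/118   1/ 80 107/220 107/218
106/220   1/122   2/147   4/146   3/146   3/133   3/114   1/ 74 108/138 108/133
107/211   3/133   3/146   4/147   4/143   4/131   3/108 179/ 67 108/135 106/220
113/142   3/139   3/147   4/147   3/138   2/122   2/104  16/157 108/136 106/217
  1/107   2/140   3/145   3/146   2/136   3/121   5/ 91  18/177 108/134 106/216
  3/127   3/144   4/148   3/145   3/137   2/120   1/ 90 127/114 108/136 106/219
  2/133   4/147   3/148   3/150   4/136   3/113   1/ 74 107/135 108/141 106/222
  2/136   4/147   3/147   2/142   3/126   2/104   3/ 72 106/224 106/226 106/226
```

```bash
cat > lay.py <<'E'
from h import *
def target(c,yawb,z,off=(.0555,.0016),dy=.018):
    y=yawb-dy;h=np.array([np.cos(y),np.sin(y)]);n=np.array([-h[1],h[0]])
    s=manip.state();M=Rq(s["tool_rot"]).as_matrix();y0=np.arctan2(M[1,0],M[0,0])
    tilt=np.arctan2(M[2,0],-M[2,2]); return np.append(np.array(c)-off[0]*h-off[1]*n,z),lean(y,.7875),(y0,tilt,M[2,1])
E
python3 - <<'E'
from lay import *
P,Rt,i=target((.554,-.047),3.0,.036);print(P,i);plan(P,Rt,5,0.)
E
```

```text
[ 0.60904898 -0.05424017  0.036     ] (np.float64(2.984568697445506), np.float64(0.7880257857733776), np.float64(0.0013056666614647133))
5 rows [0.0, -0.0116, 0.0, 0.0117, 0.0, -0.0001, 0.0004] |d|0.0165 |w|0.000
```

```bash
python3 shift.py '[[0,-0.0116,0,0.0117,0,0,0],[0,-0.0116,0,0.0117,0,0,0],[0,-0.0116,0,0.0117,0,0,0],[0,-0.0116,0,0.0117,0,0,0],[0,-0.0116,0,0.0117,0,0,0]]';python3 shift.py '[[0,0,0,0,0,0,0]]'
python3 - <<'E'
from lay import *
import pickle
s=manip.state();print(s["tool_pos"],s["joint_pos"])
p=camera_params("wrist");a=grab_frame("wrist");cv2.imwrite("pics/w6.png",a[:,:,::-1]);pickle.dump((s,p),open("w6.pkl","wb"))
def rect(c,yaw,z,X,Y,step=.0005):
    gx,gy=np.meshgrid(np.arange(-X,X,step),np.arange(-Y,Y,step),indexing="ij")
    P=np.stack([c[0]+np.cos(yaw)*gx-np.sin(yaw)*gy,c[1]+np.sin(yaw)*gx+np.cos(yaw)*gy,0*gx+z],-1).reshape(-1,3)
    q=Rq(p["orientation"]).inv().apply(P-p["xyz"])@p["intrinsics"].T;uv=(q[:,:2]/q[:,2:]).reshape(*gx.shape,2).astype(np.float32)
    return cv2.remap(a,uv[...,0],uv[...,1],cv2.INTER_LINEAR)
def runs(b):
    d=np.flatnonzero(np.diff(np.r_[0,b.astype(int),0]));return [(x,y) for x,y in d.reshape(-1,2) if y-x>6]
r=rect((.554,-.047),-.141,.004,.11,.07);H=cv2.cvtColor(r,cv2.COLOR_RGB2HSV)
blue=cv2.inRange(H,(95,80,40),(125,255,255))==0
for x in range(-95,100,12):
    i=int((x+110)*2);print("x",x,[((u-140)/2,(v-140)/2) for u,v in runs(blue[i])])
print("end edges at y", [(y,[((u-220)/2,(v-220)/2) for u,v in runs(blue[:,int((y+70)*2)])]) for y in(-42,-36,0,36,42)])
r=rect((.554,-.047),-.141,.0444,.11,.07);cv2.imwrite("pics/r6.png",r[:,:,::-1]);H=cv2.cvtColor(r,cv2.COLOR_RGB2HSV)
m=cv2.inRange(H,(6,100,140),(13,200,255));m[:140]=0;m[300:]=0;n,l,st,ce=cv2.connectedComponentsWithStats(m);i=np.argmax(st[1:,4])+1
print("mark in tray frame",(ce[i][1]-220)/2,(ce[i][0]-140)/2,st[i])
bd=cv2.inRange(H,(6,60,140),(18,255,255))>0
for x in(-60,-40,-20,0,20,40): print("board",x,[((u-140)/2,(v-140)/2) for u,v in runs(bd[int((x+110)*2)])])
print([(y,[((u-220)/2,(v-220)/2) for u,v in runs(bd[:,int((y+70)*2)])]) for y in(-20,-10,0,10,20)])
E
```

```text
time: 8.85
tool_pos: [0.6091, -0.055, 0.0348]
tool_rot: [-0.383, 0.072, 0.921, 0.031]
contact_force: [0.1, 0.3, -1.1]
gripper_width: 0.703
grasp_force: 64.9
time: 8.98
tool_pos: [0.6082, -0.0548, 0.0342]
tool_rot: [-0.384, 0.072, 0.92, 0.031]
contact_force: [-1.1, 0.3, -1.7]
gripper_width: 0.7
grasp_force: 64.9
[ 0.60815038 -0.05476992  0.0342433 ] [-0.19844337  0.72259881  1.25090989 -0.0309309   1.95853313 -1.61236059]
x -95 [(np.float64(-37.5), np.float64(39.5))]
x -83 [(np.float64(-46.0), np.float64(50.5))]
x -71 [(np.float64(-46.5), np.float64(50.5))]
x -59 [(np.float64(-46.5), np.float64(50.5))]
x -47 [(np.float64(-46.0), np.float64(50.5))]
x -35 [(np.float64(-46.0), np.float64(50.5))]
x -23 [(np.float64(-46.0), np.float64(50.5))]
x -11 [(np.float64(-46.5), np.float64(50.5))]
x 1 [(np.float64(-46.0), np.float64(50.5))]
x 13 [(np.float64(-46.0), np.float64(50.5))]
x 25 [(np.float64(-46.0), np.float64(50.5))]
x 37 [(np.float64(-46.0), np.float64(50.5))]
x 49 [(np.float64(-56.0), np.float64(56.5))]
x 61 [(np.float64(-61.0), np.float64(62.5))]
x 73 [(np.float64(-70.0), np.float64(7
[... 977 characters left out ...]
[(np.float64(-35.0), np.float64(-27.5)), (np.float64(-16.0), np.float64(31.0))]
[(-20, [(np.float64(-69.5), np.float64(-51.5)), (np.float64(-51.0), np.float64(-40.5)), (np.float64(-19.0), np.float64(24.0)), (np.float64(69.0), np.float64(76.5)), (np.float64(78.0), np.float64(84.5))]), (-10, [(np.float64(-69.5), np.float64(76.5)), (np.float64(78.0), np.float64(84.0))]), (0, [(np.float64(-69.5), np.float64(76.5)), (np.float64(78.0), np.float64(84.0))]), (10, [(np.float64(-69.5), np.float64(57.0)), (np.float64(58.5), np.float64(65.0)), (np.float64(78.0), np.float64(91.5))]), (20, [(np.float64(-69.5), np.float64(59.5)), (np.float64(60.0), np.float64(67.0)), (np.float64(78.0), np.float64(90.0))])]
```

Rectified to the carton's frame, the floor shows the right size (177 × 96.5 mm) and the board is parallel to it. The board needs about 1 mm along h and 1.7 mm sideways. I'll correct that and lower.

```bash
python3 shift.py '[[0,0.0007,0.0017,0.0007,0,0,0],[0,-0.0042,0,0.0042,0,0,0],[0,-0.0042,0,0.0042,0,0,0],[0,-0.0042,0,0.0042,0,0,0],[0,0,0,0,0,0,0]]';python3 shift.py '[[0,-0.001,0,0.001,0,0,0],[0,0,0,0,0,0,0]]';python3 shift.py '[[0,-0.001,0,0.001,0,0,0],[0,0,0,0,0,0,0]]'
```

```text
time: 9.65
tool_pos: [0.608, -0.0531, 0.0176]
tool_rot: [-0.383, 0.072, 0.92, 0.031]
contact_force: [0.1, 0.8, -0.7]
gripper_width: 0.704
grasp_force: 64.9
time: 9.9
tool_pos: [0.6087, -0.0532, 0.0172]
tool_rot: [-0.382, 0.072, 0.921, 0.03]
contact_force: [0.3, -0.2, -0.2]
gripper_width: 0.699
grasp_force: 64.9
time: 10.15
tool_pos: [0.6086, -0.0531, 0.0156]
tool_rot: [-0.382, 0.072, 0.921, 0.031]
contact_force: [0.1, -0.1, -1.2]
gripper_width: 0.7
grasp_force: 64.9
```

```bash
for i in 1; do python3 shift.py '[[0,-0.001,0,0.001,0,0,0],[0,0,0,0,0,0,0]]';python3 shift.py '[[0,-0.0007,0,0.0007,0,0,0],[0,0,0,0,0,0,0]]';python3 shift.py '[[0,-0.0007,0,0.0007,0,0,0],[0,0,0,0,0,0,0]]'; done
```

```text
time: 10.4
tool_pos: [0.6085, -0.0531, 0.0141]
tool_rot: [-0.382, 0.072, 0.921, 0.03]
contact_force: [-0.4, 0.4, -2.1]
gripper_width: 0.698
grasp_force: 64.9
time: 10.65
tool_pos: [0.6085, -0.0531, 0.0132]
tool_rot: [-0.382, 0.072, 0.921, 0.031]
contact_force: [0.6, -0.2, -0.5]
gripper_width: 0.703
grasp_force: 64.9
time: 10.9
tool_pos: [0.6086, -0.0532, 0.0123]
tool_rot: [-0.382, 0.072, 0.921, 0.03]
contact_force: [-0.3, 0.2, -1.0]
gripper_width: 0.699
grasp_force: 64.9
```

```bash
python3 shift.py '[[0,-0.0007,0,0.0007,0,0,0],[0,0,0,0,0,0,0]]';python3 shift.py '[[0,-0.0005,0,0.0005,0,0,0],[0,0,0,0,0,0,0]]'
```

```text
time: 11.15
tool_pos: [0.6087, -0.0532, 0.0117]
tool_rot: [-0.382, 0.072, 0.921, 0.03]
contact_force: [-0.2, 0.2, 1.8]
gripper_width: 0.704
grasp_force: 65.0
time: 11.4
tool_pos: [0.6087, -0.0532, 0.0116]
tool_rot: [-0.383, 0.072, 0.921, 0.03]
contact_force: [-0.6, 0.6, 5.3]
gripper_width: 0.7
grasp_force: 65.3
```

The board touches down at the predicted height. I'll release it and back out along the tool axis.

```bash
python3 shift.py '[[0.74,0,0,0,0,0,0],[0.8,0,0,0,0,0,0],[1,0,0,0,0,0,0],[1,0,0,0,0,0,0]]';python3 shift.py '[[1,0,0,-0.015,0,0,0],[1,0,0,-0.03,0,0,0],[1,0,0,-0.04,0,0,0],[1,0,0,0,0,0,0],[1,0,0,0,0,0,0]]'
cat > rect.py <<'E'
from lay import *
def rect(a,p,c,yaw,z,X,Y,step=.0005):
    gx,gy=np.meshgrid(np.arange(-X,X,step),np.arange(-Y,Y,step),indexing="ij")
    P=np.stack([c[0]+np.cos(yaw)*gx-np.sin(yaw)*gy,c[1]+np.sin(yaw)*gx+np.cos(yaw)*gy,0*gx+z],-1).reshape(-1,3)
    q=Rq(p["orientation"]).inv().apply(P-p["xyz"])@p["intrinsics"].T;uv=(q[:,:2]/q[:,2:]).reshape(*gx.shape,2).astype(np.float32)
    return cv2.remap(a,uv[...,0],uv[...,1],cv2.INTER_LINEAR)
def runs(b,o,n=6):
    d=np.flatnonzero(np.diff(np.r_[0,b.astype(int),0]));return [(float(x-o)/2,float(y-o)/2) for x,y in d.reshape(-1,2) if y-x>n]
def check(a,p,c=(.554,-.047),yaw=-.141):
    H=cv2.cvtColor(rect(a,p,c,yaw,.004,.11,.07),cv2.COLOR_RGB2HSV);b=cv2.inRange(H,(95,80,40),(125,255,255))==0
    print("tray y",[runs(b[int((x+110)*2)],140) for x in(-60,-30,0,30,60)],"x",[runs(b[:,int((y+70)*2)],220) for y in(-42,42)])
    r=rect(a,p,c,yaw,.02,.11,.07);H=cv2.cvtColor(r,cv2.COLOR_RGB2HSV)
    m=cv2.inRange(H,(5,100,110),(13,200,255));m[:140]=0;m[300:]=0;n,l,st,ce=cv2.connectedComponentsWithStats(m);i=np.argmax(st[1:,4])+1
    print("mark",(ce[i][1]-220)/2,(ce[i][0]-140)/2,st[i]); return r
E
python3 - <<'E'
from rect import *
s=manip.state();p=camera_params("wrist");a=grab_frame("wrist");cv2.imwrite("pics/w7.png",a[:,:,::-1])
r=check(a,p);cv2.imwrite("pics/r7.png",r[:,:,::-1])
g=cv2.cvtColor(r,cv2.COLOR_RGB2LAB)[...,1].astype(float);g=cv2.GaussianBlur(g,(0,0),2)
for x in(-60,-45,45,60):
    row=np.mean(g[int((x+110)*2)-6:int((x+110)*2)+6],0);d=np.gradient(row);print(x,"steps",[(float(k-140)/2,round(d[k],1)) for k in np.argsort(-abs(d))[:8]])
for y in(-25,-10,10,25):
    row=np.mean(g[:,int((y+70)*2)-6:int((y+70)*2)+6],1);d=np.gradient(row);print("y",y,[(float(k-220)/2,round(d[k],1)) for k in np.argsort(-abs(d))[:8]])
E
```

```text
time: 11.9
tool_pos: [0.6085, -0.0531, 0.0104]
tool_rot: [-0.382, 0.072, 0.921, 0.031]
contact_force: [0.3, -0.1, -0.0]
gripper_width: 1.0
grasp_force: 0.0
time: 12.52
tool_pos: [0.6676, -0.0625, 0.0699]
tool_rot: [-0.383, 0.072, 0.921, 0.031]
contact_force: [-0.0, 0.5, -0.9]
gripper_width: 0.998
grasp_force: 0.0
tray y [[(-46.5, 50.5)], [(-46.5, 50.5)], [(-46.0, 50.5)], [(-46.5, 50.5)], [(-46.5, 50.5)]] x [[(-110.0, -98.0), (-87.0, 91.0)], [(-87.0, 91.0)]]
mark 1.7335324082206256 2.3510012295801914 [   84   163   122   121 11386]
-60 steps [(33.0, np.float64(-3.4)), (33.5, np.float64(-3.2)), (-29.0, np.float64(3.0)), (-28.5, np.float64(3.0)), (32.5, np.float64(-3.0)), (34.0, np.float64(-2.4)), (-29.5, np.float64(2.3)), (32.0, np.float64(-2.0))]
-45 steps [(33.0, np.float64(-3.3)), (33.5, np.float64(-3.2)), (32.5, np.float64(-2.8)), (-31.0, np.float64(2.5)), (-31.5, np.float64(2.5)), (34.0, np.float64(-2.4)), (-30.5, np.float64(2.3)), (-32.0, np.float64(2.1))]
45 steps [(33.5, np.float64(-3.0)), (33.0, np.float64(-3.0)), (-32.0, np.float64(2.6)), (-32.5, np.float64(2.5)), (32.5, np.f
[... 464 characters left out ...]
4(1.6)), (-72.5, np.float64(1.5)), (92.0, np.float64(1.4))]
y -10 [(75.5, np.float64(2.7)), (29.5, np.float64(-2.6)), (29.0, np.float64(-2.6)), (75.0, np.float64(2.5)), (83.5, np.float64(-2.4)), (30.0, np.float64(-2.3)), (28.5, np.float64(-2.3)), (-82.0, np.float64(2.3))]
y 10 [(-81.5, np.float64(2.7)), (84.0, np.float64(-2.6)), (31.0, np.float64(-2.6)), (-81.0, np.float64(2.6)), (83.5, np.float64(-2.5)), (31.5, np.float64(-2.4)), (84.5, np.float64(-2.4)), (30.5, np.float64(-2.3))]
y 25 [(83.0, np.float64(-2.6)), (83.5, np.float64(-2.5)), (82.5, np.float64(-2.3)), (84.0, np.float64(-2.0)), (82.0, np.float64(-1.8)), (-72.5, np.float64(1.7)), (-72.0, np.float64(1.7)), (-73.0, np.float64(1.5))]
```

The board lies centred: its mark is at (1.7, 2.35) mm against the carton centre at (2.0, 2.1) mm, and the edges are parallel. Next is the jar. I'll rise, turn upright and move above it.

```bash
python3 - <<'E'
from h import *
s=manip.state()
P1=np.array([.66,-.07,.22]);R1=lean(2.9,0);plan(P1,R1,5,1.0)
P2=np.array([.49,-.369,.22]);R2=lean(.61,0)
for q in plan(P2,R2,15,1.0,st=(P1,R1)):print(q)
E
```

```text
5 rows [1.0, 0.0151, -0.0021, -0.027, -0.0065, -0.1579, 0.0161] |d|0.0310 |w|0.159
15 rows [1.0, -0.0205, -0.0202, 0.0, 0.0, 0.0, 0.1527] |d|0.0288 |w|0.153
[ 0.675 -0.095  0.22 ]
[ 0.686 -0.121  0.22 ]
[ 0.693 -0.149  0.22 ]
[ 0.696 -0.178  0.22 ]
[ 0.694 -0.206  0.22 ]
[ 0.688 -0.235  0.22 ]
[ 0.678 -0.261  0.22 ]
[ 0.664 -0.287  0.22 ]
[ 0.646 -0.309  0.22 ]
[ 0.625 -0.329  0.22 ]
[ 0.601 -0.345  0.22 ]
[ 0.575 -0.357  0.22 ]
[ 0.547 -0.365  0.22 ]
[ 0.519 -0.369  0.22 ]
[ 0.49  -0.369  0.22 ]
```

```bash
python3 shift.py '[[1,0.015,-0.002,-0.027,-0.006,-0.158,0.016],[1,0.015,-0.002,-0.027,-0.006,-0.158,0.016],[1,0.015,-0.002,-0.027,-0.006,-0.158,0.016],[1,0.015,-0.002,-0.027,-0.006,-0.158,0.016],[1,0.015,-0.002,-0.027,-0.006,-0.158,0.016]]'
python3 shift.py '[[1,-0.0205,-0.02,0,0,0,0.153],[1,-0.0205,-0.02,0,0,0,0.153],[1,-0.0205,-0.02,0,0,0,0.153],[1,-0.0205,-0.02,0,0,0,0.153],[1,-0.0205,-0.02,0,0,0,0.153]]'
python3 shift.py '[[1,-0.0205,-0.02,0,0,0,0.153],[1,-0.0205,-0.02,0,0,0,0.153],[1,-0.0205,-0.02,0,0,0,0.153],[1,-0.0205,-0.02,0,0,0,0.153],[1,-0.0205,-0.02,0,0,0,0.153]]'
python3 shift.py '[[1,-0.0205,-0.02,0,0,0,0.153],[1,-0.0205,-0.02,0,0,0,0.153],[1,-0.0205,-0.02,0,0,0,0.153],[1,-0.0205,-0.02,0,0,0,0.153],[1,-0.0205,-0.02,0,0,0,0.153]]'
python3 shift.py '[[1,0,0,0,0,0,0],[1,0,0,0,0,0,0]]'
cat > jars.py <<'E'
from rect import *
import pickle
def blobs(a,p,c,z,amin):
    r=rect(a,p,c,0,z,.13,.13);m=(r.max(2)<75).astype(np.uint8);m=cv2.morphologyEx(m,cv2.MORPH_OPEN,np.ones((7,7),np.uint8));n,l,st,ce=cv2.connectedComponentsWithStats(m)
    for i in range(1,n):
        if st[i,4]>amin:
            pts=cv2.findContours((l==i).astype(np.uint8),0,2)[0][0];(v,u),rad=cv2.minEnclosingCircle(pts)
            print("z",z,"centroid",(c+(ce[i][::-1]-260)*.0005).round(4),"circle",(c+(np.array([u,v])-260)*.0005).round(4),"diam mm",round(rad,1),"areadiam",round(np.sqrt(4*st[i,4]/np.pi)/2,1),"box",st[i,:4].tolist())
E
python3 - <<'E'
from jars import *
s=manip.state();p=camera_params("wrist");a=grab_frame("wrist");cv2.imwrite("pics/w8.png",a[:,:,::-1]);pickle.dump((s,p),open("w8.pkl","wb"))
print(s["tool_pos"],s["joint_pos"],(lean(.61,0).inv()*Rq(s["tool_rot"])).as_rotvec().round(4))
print("tool from lid expected px",proj("wrist",[.49,-.369,.08],p))
c=np.array([.49,-.369]);blobs(a,p,c,.08,5000);blobs(a,p,c,.112,5000)
E
```

```text
time: 13.2
tool_pos: [0.66, -0.0697, 0.221]
tool_rot: [0.003, 0.12, 0.993, -0.001]
contact_force: [-1.1, 0.0, 1.1]
gripper_width: 1.002
grasp_force: 0.0
time: 13.82
tool_pos: [0.6946, -0.2055, 0.219]
tool_rot: [-0.0, 0.484, 0.875, -0.001]
contact_force: [0.5, 1.0, -0.6]
gripper_width: 1.002
grasp_force: 0.0
time: 14.45
tool_pos: [0.6254, -0.327, 0.2191]
tool_rot: [-0.0, 0.776, 0.631, -0.0]
contact_force: [0.4, 0.0, 0.5]
gripper_width: 1.0
grasp_force: 0.0
time: 15.08
tool_pos: [0.4911, -0.3665, 0.2191]
tool_rot: [-0.0, 0.955, 0.296, -0.0]
contact_force: [0.3, -0.4, 0.4]
gripper_width: 0.997
grasp_force: 0.0
time: 15.32
tool_pos: [0.4932, -0.3668, 0.2203]
tool_rot: [0.001, 0.954, 0.299, 0.001]
contact_force: [-1.0, 0.2, 1.0]
gripper_width: 0.998
grasp_force: 0.0
[ 0.49317678 -0.36675787  0.22032938] [-7.60593147e-01  3.37854336e-02  1.65079417e+00  2.97656443e-04
  1.45486019e+00  2.02340942e-01] [-0.0021  0.0007  0.0022]
tool from lid expected px [312.39684738 230.17338971]
z 0.08 centroid [ 0.4141 -0.426 ] circle [ 0.4145 -0.4255] diam mm 77.6 areadiam 72.0 box [74, 34, 144, 150]
z 0.112 centroid [ 0.4308 -0.4139] circle [ 0.4312 -0.4136] diam mm 68.8 areadiam 63.9 box [107, 75, 127, 134]
```

```bash
python3 - <<'E'
from jars import *
s,p=pickle.load(open("w8.pkl","rb"));a=cv2.imread("pics/w8.png")[:,:,::-1]
for y in range(130,330,20):print(y,' '.join('%3d,%3d'%tuple(int(v) for v in a[y,x][[0,2]]) for x in range(200,430,20)))
E
```

```text
130 120,246 117,246 125,246 114,244 104,103  99, 95  98, 95  86, 89  90, 85  81,194 121,246 120,246
150 124,246 117,246 120,246 114,244 101,244  98, 94  87, 86  87, 84  83,201  86,203 121,246 122,246
170 118,246 120,246 120,246 113,244 108,244 114,245  80, 73  79,201  88,208 124,247 121,246 122,246
190 120,246 123,247 119,246 119,246 112,244 199, 72 183, 69  82,202 121,246 118,246 120,246 122,246
210 118,247 120,247 120,246 115,245 207, 71  86, 85  84, 87  68, 72  86,202 118,246 120,246 118,245
230 121,246 127,247 120,246 114,244  93,216  86, 83  84, 81  84, 81  81,200 124,246 119,245 118,246
250 115,245 118,245 116,246 114,245 121,246  78, 79  87, 81 119,246  83,201  86,198  83,198  79,194
270 113,244 121,246 124,247 120,246 115,244 179, 67 169, 67 132, 56  85,203  85,204  83,202  82,200
290 120,246 124,246 121,247 114,245 128,153 210, 76  47, 41 148, 61  84,201  82,205  87,208 123,247
310 182,173  87,201  84,202  76,180 130,159  62, 61  56, 57  62, 63  86,204  87,209  88,208  53, 53
```

```bash
sed -i 's/m=(r.max(2)<75).astype(np.uint8)/r=r.astype(int);m=((r.max(2)<135)\&(r.max(2)-r.min(2)<32)\&(r.max(2)>0)).astype(np.uint8)/' jars.py
python3 - <<'E'
from jars import *
s,p=pickle.load(open("w8.pkl","rb"));a=cv2.imread("pics/w8.png")[:,:,::-1].copy()
c=np.array([.49,-.369])
blobs(a,p,c,.08,3000);blobs(a,p,c,.112,3000)
E
```

```text
z 0.08 centroid [ 0.4141 -0.4259] circle [ 0.4145 -0.4259] diam mm 78.1 areadiam 72.7 box [74, 33, 145, 151]
z 0.08 centroid [ 0.4929 -0.3677] circle [ 0.4931 -0.368 ] diam mm 57.5 areadiam 55.6 box [208, 211, 110, 111]
z 0.08 centroid [ 0.5606 -0.3249] circle [ 0.5607 -0.325 ] diam mm 67.8 areadiam 67.1 box [281, 335, 135, 134]
z 0.112 centroid [ 0.4308 -0.4138] circle [ 0.431  -0.4135] diam mm 69.2 areadiam 64.5 box [106, 75, 129, 134]
z 0.112 centroid [ 0.5007 -0.3621] circle [ 0.5009 -0.3624] diam mm 50.9 areadiam 49.3 box [226, 233, 97, 98]
z 0.112 centroid [ 0.5607 -0.3242] circle [ 0.5607 -0.3243] diam mm 60.0 areadiam 59.5 box [291, 343, 119, 118]
```

The small jar's lid is at (0.4929, −0.3677) with a measured diameter of 55.6 mm, against 56 mm given. I'll grip it by the lid, above the tall jars' reach.

```bash
python3 - <<'E'
from h import *
plan([.4926,-.3678,.0605],lean(.61,0),5,1.0)
E
```

```text
5 rows [1.0, -0.0003, -0.0, 0.032, 0.0005, -0.0001, -0.0004] |d|0.0320 |w|0.001
```

```bash
python3 shift.py '[[1,-0.0003,0,0.04,0,0,0],[1,-0.0003,0,0.04,0,0,0],[1,-0.0003,0,0.04,0,0,0],[1,-0.0003,0,0.025,0,0,0],[1,0,0,0,0,0,0]]';python3 shift.py '[[1,0,0,0.01,0,0,0],[1,0,0,0.005,0,0,0],[1,0,0,0,0,0,0]]'
```

```text
time: 16.0
tool_pos: [0.4918, -0.3667, 0.0732]
tool_rot: [-0.001, 0.954, 0.299, -0.001]
contact_force: [-0.4, 0.4, 0.9]
gripper_width: 0.999
grasp_force: 0.0
time: 16.38
tool_pos: [0.493, -0.3686, 0.0618]
tool_rot: [0.002, 0.954, 0.299, 0.001]
contact_force: [-0.8, -0.4, 0.6]
gripper_width: 1.001
grasp_force: 0.0
```

```bash
python3 - <<'E'
from jars import *
s=manip.state();p=camera_params("wrist");a=grab_frame("wrist");cv2.imwrite("pics/w9.png",a[:,:,::-1])
print(s["tool_pos"],(lean(.61,0).inv()*Rq(s["tool_rot"])).as_rotvec().round(4)); blobs(a,p,np.array([.4926,-.3678]),.08,5000)
E
```

```text
[ 0.49296533 -0.36859505  0.06176318] [-0.004   0.0008  0.0035]
z 0.08 centroid [ 0.4475 -0.3912] circle [ 0.4471 -0.3906] diam mm 273.1 areadiam 123.5 box [0, 0, 430, 347]
z 0.08 centroid [ 0.4941 -0.3669] circle [ 0.4944 -0.3666] diam mm 60.3 areadiam 57.1 box [205, 205, 113, 117]
z 0.08 centroid [ 0.5606 -0.3293] circle [ 0.5604 -0.326 ] diam mm 80.5 areadiam 75.8 box [264, 316, 148, 160]
```

```bash
python3 shift.py '[[1,0.0012,-0.0006,0.001,0,0,0],[0.8,0,0,0,0,0,0],[0.72,0,0,0,0,0,0],[0.68,0,0,0,0,0,0],[0.66,0,0,0,0,0,0]]';python3 shift.py '[[0.64,0,0,0,0,0,0],[0.62,0,0,0,0,0,0],[0.6,0,0,0,0,0,0],[0,0,0,0,0,0,0],[0,0,0,0,0,0,0]]'
```

```text
time: 17.05
tool_pos: [0.4936, -0.3675, 0.0606]
tool_rot: [0.002, 0.954, 0.299, 0.001]
contact_force: [-0.7, -0.5, 0.2]
gripper_width: 0.662
grasp_force: 0.4
time: 17.68
tool_pos: [0.4937, -0.3676, 0.0611]
tool_rot: [0.002, 0.954, 0.299, 0.001]
contact_force: [-1.3, 1.5, 5.3]
gripper_width: 0.632
grasp_force: 62.1
```

```bash
python3 shift.py '[[0,0,0,-0.003,0,0,0],[0,0,0,-0.01,0,0,0],[0,0,0,0,0,0,0]]'; python3 shift.py '[[0,0,0,-0.03,0,0,0],[0,0,0,-0.04,0,0,0],[0,0,0,-0.04,0,0,0],[0,0,0,-0.03,0,0,0],[0,0,0,0,0,0,0]]'
python3 - <<'E'
from h import *
s=manip.state();print(s["tool_pos"],s["joint_pos"]);a=grab_frame("wrist");b=grab_frame("scene")
cv2.imwrite("pics/w10.png",a[:,:,::-1]);cv2.imwrite("pics/s10.png",b[:,:,::-1])
plan([.5552,-.045,.21],lean(.61,0),12,0.)
E
```

```text
time: 18.05
tool_pos: [0.4936, -0.3675, 0.0739]
tool_rot: [0.002, 0.954, 0.299, 0.001]
contact_force: [-0.5, -0.8, -2.6]
gripper_width: 0.631
grasp_force: 63.7
time: 18.68
tool_pos: [0.4943, -0.3681, 0.2168]
tool_rot: [0.004, 0.954, 0.299, 0.002]
contact_force: [-0.3, -0.7, -4.2]
gripper_width: 0.633
grasp_force: 64.4
[ 0.49432457 -0.3681173   0.21677039] [-7.60756478e-01  3.50242891e-02  1.65553318e+00 -3.97068570e-05
  1.44093394e+00  2.03650034e-01]
12 rows [0.0, 0.0196, -0.019, 0.0002, 0.0002, -0.0, -0.0003] |d|0.0273 |w|0.000
```

```bash
python3 shift.py '[[0,0.008,-0.0078,0,0,0,0],[0,0.016,-0.0155,0,0,0,0],[0,0.022,-0.0213,0,0,0,0],[0,0.022,-0.0213,0,0,0,0],[0,0.022,-0.0213,0,0,0,0]]'; python3 shift.py '[[0,0.022,-0.0213,0,0,0,0],[0,0.022,-0.0213,0,0,0,0],[0,0.022,-0.0213,0,0,0,0],[0,0.022,-0.0213,0,0,0,0],[0,0.022,-0.0213,0,0,0,0]]';python3 shift.py '[[0,0.02,-0.0194,0,0,0,0],[0,0.01,-0.0097,0,0,0,0],[0,0.005,-0.005,0,0,0,0],[0,0,0,0,0,0,0]]'
python3 - <<'E'
from h import *
P=[.5552,-.045,.14];plan(P,lean(.61,0),3,0.)
a=grab_frame("wrist");b=grab_frame("scene");cv2.imwrite("pics/w11.png",a[:,:,::-1]);cv2.imwrite("pics/s11.png",b[:,:,::-1])
E
```

```text
time: 19.4
tool_pos: [0.5172, -0.2412, 0.2122]
tool_rot: [0.001, 0.954, 0.299, 0.001]
contact_force: [0.2, 1.1, -3.4]
gripper_width: 0.628
grasp_force: 64.4
time: 20.02
tool_pos: [0.5464, -0.0911, 0.212]
tool_rot: [0.001, 0.954, 0.299, 0.0]
contact_force: [0.7, -0.0, -2.5]
gripper_width: 0.634
grasp_force: 64.4
time: 20.52
tool_pos: [0.5562, -0.0457, 0.2126]
tool_rot: [0.002, 0.954, 0.299, 0.001]
contact_force: [0.4, 0.2, -3.1]
gripper_width: 0.631
grasp_force: 64.4
3 rows [0.0, -0.0001, -0.0004, 0.0242, 0.0012, -0.0001, -0.0011] |d|0.0242 |w|0.002
```

```bash
python3 shift.py '[[0,0,-0.0004,0.02,0,0,0],[0,0,-0.0004,0.035,0,0,0],[0,0,0,0.035,0,0,0],[0,0,0,0.02,0,0,0],[0,0,0,0,0,0,0]]'
python3 - <<'E'
from rect import *
s=manip.state();print(s["tool_pos"],s["joint_pos"])
p=camera_params("wrist");a=grab_frame("wrist");b=grab_frame("scene");t=grab_frame("top")
for n,i in(("w",a),("s",b),("t",t)):cv2.imwrite(f"pics/{n}12.png",i[:,:,::-1])
c=(.554,-.047);yaw=-.141
def ex(im,pp,nm):
    H=cv2.cvtColor(rect(im,pp,c,yaw,.004,.11,.07),cv2.COLOR_RGB2HSV);b=cv2.inRange(H,(95,80,40),(125,255,255))==0
    print(nm,"tray y",[(x,runs(b[int((x+110)*2)],140)) for x in(-80,-60,-40,-20,0,20,40,60,80)],"\nx",[(y,runs(b[:,int((y+70)*2)],220)) for y in(-42,-30,30,42)])
    r=rect(im,pp,c,yaw,.02,.11,.07);cv2.imwrite(f"pics/r12{nm}.png",r[:,:,::-1])
    H=cv2.cvtColor(r,cv2.COLOR_RGB2HSV);m=cv2.inRange(H,(4,90,90),(12,255,230));print(nm,"darkwood",[(x,runs(m[int((x+110)*2)]>0,140)) for x in range(-36,40,8)])
ex(a,p,"wrist");ex(b,camera_params("scene"),"scene");ex(t,camera_params("top"),"top")
E
```

```text
time: 21.25
tool_pos: [0.5544, -0.0454, 0.1001]
tool_rot: [0.0, 0.954, 0.298, -0.001]
contact_force: [-1.1, -0.2, -2.8]
gripper_width: 0.626
grasp_force: 64.4
[ 0.5543949  -0.0453846   0.10012678] [-0.21445312  0.00962028  1.88493047 -0.00212137  1.2488948   0.75114715]
wrist tray y [(-80, [(-70.0, 50.5)]), (-60, [(-70.0, 50.5)]), (-40, [(-70.0, 51.0)]), (-20, [(-70.0, 51.0)]), (0, [(-70.0, 51.0)]), (20, [(-46.0, 51.0)]), (40, [(-46.0, 51.0)]), (60, [(-46.0, 51.0)]), (80, [(-46.0, 50.5)])] 
x [(-42, [(-110.0, 90.0)]), (-30, [(-106.5, 90.0)]), (30, [(-87.0, 90.0)]), (42, [(-86.5, 90.0)])]
wrist darkwood [(-36, [(11.0, 19.0)]), (-28, [(10.0, 19.0), (19.5, 25.0)]), (-20, [(4.5, 9.0), (9.5, 18.0), (18.5, 26.5)]), (-12, [(-1.0, 7.0), (9.5, 29.0)]), (-4, [(-10.0, 15.0), (17.5, 32.0)]), (4, [(-51.0, -47.0), (-44.0, -35.5), (-29.0, -22.0), (-19.5, -4.0), (-3.5, 2.5), (3.0, 32.0)]), (12, [(-28.5, -22.5), (-17.5, -12.5), (-11.5, 7.5), (8.0, 30.5)]), (20, [(-22.0, -14.0), (-13.0, -8.5), (-7.0, 26.0)]), (28, [(-12.0, 16.5)]), (36, [])]
scene tray y [(-80, [(-48.0, 70.0)]), (-60, [(-48.0, 70.0)])
[... 737 characters left out ...]
(40, [(-70.0, 70.0)]), (60, [(-70.0, 70.0)]), (80, [(-70.0, 70.0)])] 
x [(-42, [(-110.0, 96.0)]), (-30, [(-110.0, 107.5)]), (30, [(-110.0, 110.0)]), (42, [(-110.0, 110.0)])]
top darkwood [(-36, [(-54.0, -41.0), (-40.0, -31.5)]), (-28, [(-53.0, -48.0), (-46.5, -38.0), (-37.0, -32.5), (-4.5, 8.5)]), (-20, [(-54.0, -50.0), (-40.5, -32.5), (-25.5, -7.0), (7.5, 22.0)]), (-12, [(-56.0, -51.0), (-40.0, -33.5), (-28.0, -21.5)]), (-4, [(-51.0, -45.5), (-38.0, -29.5)]), (4, [(-39.0, -30.5)]), (12, [(-39.0, -31.5), (-18.5, -14.5)]), (20, [(-60.5, -56.5), (-40.5, -33.0)]), (28, [(-41.0, -32.5), (-12.5, -7.5), (0.5, 4.0), (15.0, 19.0), (29.5, 34.5), (42.0, 48.0)]), (36, [(-40.5, -33.5), (-29.0, -11.0)])]
```

```bash
python3 shift.py '[[0,0.001,0,0.006,0,0,0],[0,0,0,0.005,0,0,0],[0,0,0,0.003,0,0,0],[0,0,0,0.002,0,0,0],[0,0,0,0,0,0,0]]'; python3 shift.py '[[0,0,0,0.001,0,0,0],[0,0,0,0,0,0,0]]'; python3 shift.py '[[0,0,0,0.001,0,0,0],[0,0,0,0,0,0,0]]'
```

```text
time: 22.02
tool_pos: [0.5569, -0.0449, 0.0866]
tool_rot: [0.002, 0.954, 0.299, 0.001]
contact_force: [-0.3, -0.4, -2.6]
gripper_width: 0.63
grasp_force: 64.4
time: 22.28
tool_pos: [0.557, -0.0449, 0.0858]
tool_rot: [0.002, 0.954, 0.299, 0.001]
contact_force: [-0.9, 0.6, -2.5]
gripper_width: 0.631
grasp_force: 64.4
time: 22.52
tool_pos: [0.557, -0.0449, 0.0847]
tool_rot: [0.002, 0.954, 0.299, 0.001]
contact_force: [-0.3, -0.2, -4.0]
gripper_width: 0.633
grasp_force: 64.4
```

```bash
python3 shift.py '[[0,-0.0005,0,0.001,0,0,0],[0,0,0,0.001,0,0,0],[0,0,0,0,0,0,0]]'; python3 shift.py '[[0,0,0,0.0008,0,0,0],[0,0,0,0,0,0,0]]'; python3 shift.py '[[0,0,0,0.0008,0,0,0],[0,0,0,0,0,0,0]]'
```

```text
time: 22.9
tool_pos: [0.5565, -0.0452, 0.0826]
tool_rot: [0.002, 0.954, 0.299, 0.001]
contact_force: [-0.1, 0.7, -3.8]
gripper_width: 0.631
grasp_force: 64.4
time: 23.15
tool_pos: [0.5566, -0.0452, 0.0819]
tool_rot: [0.002, 0.954, 0.299, 0.001]
contact_force: [-0.0, -0.5, -3.2]
gripper_width: 0.633
grasp_force: 64.4
time: 23.4
tool_pos: [0.5567, -0.0452, 0.0812]
tool_rot: [0.002, 0.954, 0.299, 0.001]
contact_force: [-0.2, -0.5, -1.7]
gripper_width: 0.632
grasp_force: 64.7
```

```bash
python3 shift.py '[[0,0,0,0.0005,0,0,0],[0,0,0,0,0,0,0]]'; python3 shift.py '[[0,0,0,0.0003,0,0,0],[0,0,0,0,0,0,0]]'
```

```text
time: 23.65
tool_pos: [0.5568, -0.0452, 0.0812]
tool_rot: [0.002, 0.954, 0.299, 0.001]
contact_force: [-1.9, 0.8, 0.4]
gripper_width: 0.633
grasp_force: 64.8
time: 23.9
tool_pos: [0.5569, -0.0452, 0.0812]
tool_rot: [0.002, 0.954, 0.299, 0.001]
contact_force: [-3.4, 0.3, 5.5]
gripper_width: 0.637
grasp_force: 65.2
```

The jar is in contact with the board. I'll release it, rise and check.

```bash
python3 shift.py '[[0.68,0,0,0,0,0,0],[0.75,0,0,0,0,0,0],[0.9,0,0,0,0,0,0],[1,0,0,0,0,0,0],[1,0,0,0,0,0,0]]'; python3 shift.py '[[1,0,0,-0.02,0,0,0],[1,0,0,-0.04,0,0,0],[1,0,0,-0.06,0,0,0],[1,0,0,-0.06,0,0,0],[1,0,0,0,0,0,0]]'
python3 - <<'E'
from jars import *
s=manip.state();p=camera_params("wrist");a=grab_frame("wrist");b=grab_frame("scene");t=grab_frame("top")
for n,i in(("w",a),("s",b),("t",t)):cv2.imwrite(f"pics/{n}13.png",i[:,:,::-1])
blobs(a,p,np.array([.556,-.045]),.1,3000);check(a,p)
o=np.zeros((600,800,3),np.uint8);o[:300,:400]=cv2.resize(a,(400,300));o[:300,400:800]=cv2.resize(b,(400,300))
o[300:,:400]=crop(b.copy(),240,190,440,340,2)[:,:400];o[300:,400:]=crop(b.copy(),370,130,500,240,3)[:300,:390] if 0 else cv2.resize(b[150:240,380:500],(400,300))
cv2.imwrite("pics/c13.png",o[:,:,::-1])
E
```

```text
time: 24.52
tool_pos: [0.5566, -0.0452, 0.0803]
tool_rot: [0.002, 0.954, 0.299, 0.001]
contact_force: [0.6, 0.0, -0.3]
gripper_width: 0.999
grasp_force: 0.0
time: 25.15
tool_pos: [0.5595, -0.0454, 0.2699]
tool_rot: [0.005, 0.954, 0.299, 0.007]
contact_force: [0.2, 1.2, -0.3]
gripper_width: 0.997
grasp_force: 0.0
z 0.1 centroid [ 0.5564 -0.0453] circle [ 0.5562 -0.0451] diam mm 56.7 areadiam 55.2 box [205, 206, 110, 111]
tray y [[(-46.0, 51.0)], [(-50.0, 51.5)], [(-47.0, 51.5)], [(-46.0, 51.5)], [(-46.5, 51.5)]] x [[(-110.0, -100.0), (-87.0, 90.0)], [(-87.0, 90.5)]]
mark 14.865194708403209 6.7540525433202845 [  69  140  139  160 5367]
```

View pics/c13.png

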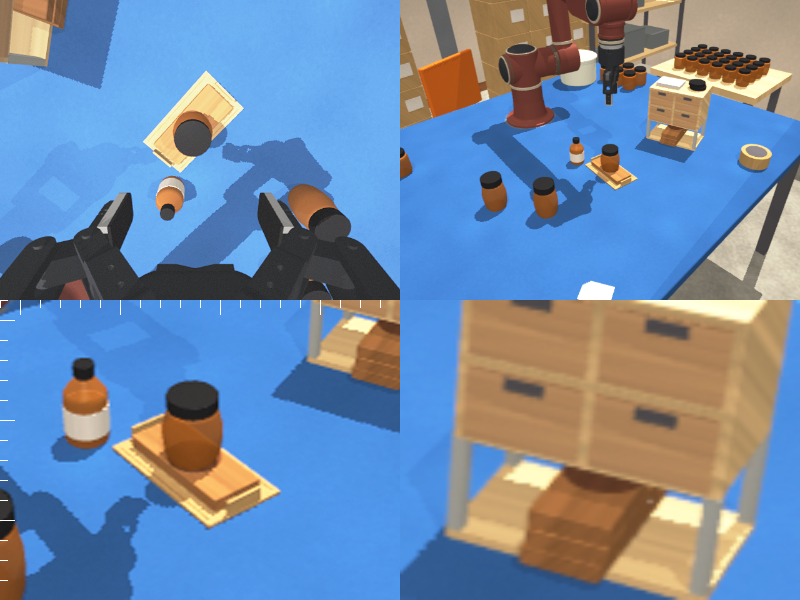

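The jar stands upright on the mark, with its lid centre within 1 mm of it. The board lies flat between the tabs, the other three boards are still in the rack, and the bystanders look unmoved. The gripper is clear, so I'm handing in.

```bash
python3 -c "
from plant import manip, order, grab_frame, camera_params
print(order.job_done())"
```

```text
the job is handed in; nothing more can be done
None
```

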